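# Put the sockets back on the socket rail in order of size

## Task

Four sockets are off the socket rail; only the smallest and the largest of the set still stand on it, one at each end. Put the four back on the free discs between them, each upright and centred on its own disc, so that all six run in order of size from the smallest to the largest, and leave the two end sockets where they stand.

Things in the scene. Friction and masses are not known exactly. Their poses are not given: they have to be found in the camera images.
- socket_28_mid (a point): the smallest of the four loose black steel impact sockets, standing upright on the bench, six-sided mouth up: a round body 28 mm in diameter and 46 mm tall, its lowest 18 mm stepped in to a foot 24 mm in diameter. The point is on its axis, half-way up (23 mm above its underside); z up along its axis.
- socket_34_mid (a point): the second smallest of the four loose black steel impact sockets, standing upright on the bench, six-sided mouth up: a round body 34 mm in diameter and 48 mm tall, its lowest 18 mm stepped in to a foot 26 mm in diameter. The point is on its axis, half-way up (24 mm above its underside); z up along its axis.
- socket_40_mid (a point): the second largest of the four loose black steel impact sockets, standing upright on the bench, six-sided mouth up: a round body 40 mm in diameter and 52 mm tall, its lowest 18 mm stepped in to a foot 28 mm in diameter. The point is on its axis, half-way up (26 mm above its underside); z up along its axis.
- socket_46_mid (a point): the largest of the four loose black steel impact sockets, standing upright on the bench, six-sided mouth up: a round body 46 mm in diameter and 56 mm tall, its lowest 18 mm stepped in to a foot 30 mm in diameter. The point is on its axis, half-way up (28 mm above its underside); z up along its axis.
- socket_22_mid (a point): the smallest socket of the set, 22 mm in diameter and 42 mm tall, standing loose on one end place of the rail (which end varies); stays there. The point is on its axis, half-way up; z up.
- socket_52_mid (a point): the largest socket of the set, 52 mm in diameter and 60 mm tall, standing loose on the other end place of the rail; stays there. The point is on its axis, half-way up; z up.
- mark_1: place 1 of the four free inner places on the socket rail: a flush black rubber disc, 25 mm across. Origin at its centre, level with the rail's top; z up, y along the rail, x across it. The rail: a fixed flat aluminium bar 62 mm wide, 384 mm long, 16 mm tall, no lips.
- mark_2: place 2 of the four free inner places on the socket rail: a flush black rubber disc, 25 mm across. Origin at its centre, level with the rail's top; z up, y along the rail, x across it. The six places lie in a row 62 mm apart: an end place, mark_1 to mark_4 in +y, an end place.
- mark_3: place 3 of the four free inner places on the socket rail: a flush black rubber disc, 25 mm across. Origin at its centre, level with the rail's top; z up, y along the rail, x across it. The rail's top is 16 mm above the bench.
- mark_4: place 4 of the four free inner places on the socket rail: a flush black rubber disc, 25 mm across. Origin at its centre, level with the rail's top; z up, y along the rail, x across it. Other hand tools lie on the bench before and behind the rail.
Not all that is in view belongs to the job. What is shaped like the part that bears socket_40_mid but green or orange is not meant.

How it is judged:
At the end, for the whole second after the job is handed in: The four sockets stand upright (0.1 rad) and at rest on the rail (height to 4 mm), each within 10 mm of its disc's centre, diameters growing from the end with the 22 mm socket to the end with the 52 mm one; the end sockets stand upright within 12 mm of where they were (((horizontal distance between socket_22_mid and mark_1 below 0.1 m and horizontal distance between socket_28_mid and mark_1 below 0.01 m and horizontal distance between socket_34_mid and mark_2 below 0.01 m and horizontal distance between socket_40_mid and mark_3 below 0.01 m and horizontal distance between socket_46_mid and mark_4 below 0.01 m) or (horizontal distance between socket_22_mid and mark_4 below 0.1 m and horizontal distance between socket_28_mid and mark_4 below 0.01 m and horizontal distance between socket_34_mid and mark_3 below 0.01 m and horizontal distance between socket_40_mid and mark_2 below 0.01 m and horizontal distance between socket_46_mid and mark_1 below 0.01 m)) and angle between each of socket_28_mid, socket_34_mid, socket_40_mid, socket_46_mid, socket_22_mid, socket_52_mid's own z axis and vertical below 0.1 rad and height (world z) of socket_28_mid between 0.035 and 0.043 m and linear speed of each of socket_28, socket_34, socket_40, socket_46, socket_22, socket_52 below 0.02 m/s and height (world z) of socket_34_mid between 0.036 and 0.044 m and height (world z) of socket_40_mid between 0.038 and 0.046 m and height (world z) of socket_46_mid between 0.04 and 0.048 m and height (world z) of socket_22_mid between 0.033 and 0.041 m and height (world z) of socket_52_mid between 0.042 and 0.05 m and distance of each of socket_22_mid, socket_52_mid from where it was at the start of the episode below 0.012 m); the robot touches nothing.
It fails at once if an end socket is knocked away from its place (more than 15 mm) (distance of any of socket_22_mid, socket_52_mid from where it was at the start of the episode above 0.015 m).
It also fails if it takes over 93 s, if anything falls off the work surface, if the arm or the gripper's body presses on something with over 40 N, if the wrist force passes 120 N, or if a joint passes its speed limit or range.

## Robot

A 6-joint arm with a two-finger parallel gripper is mounted at the origin on the work surface. World frame = base frame: x ahead of the robot, y to its left, z up, the work surface at z = 0. Lengths are in m, angles in rad, forces in N, time in s.
With the tool pointing down it reaches from about 0.275 to 0.875 m from the base axis. Payload 12.5 kg.
Tool frame: the origin (TCP) lies on the centre line of the jaws, within the pads' length; the fingertips stand r.finger_overhang ahead of it and the grasp point (between the pads) lies 3 mm ahead of it (r.finger_overhang is the distance from the TCP to the fingertips, in m); z points along the fingers, y is the line along which they close (so a half turn about z gives the same grasp; the last joint's range is limited). The gripper opens to 85 mm and grips with 20 to 120 N. Pads are 22 mm wide; open, the fingers measure 114 mm over their backs; the gripper's body (76 mm by 85 mm) begins 54 mm behind the grasp point. The pads swing forward as they close: fully open they stand 13 mm farther back than shut.
Start: joints at [-1.337, 0.351, 1.652, -0, 1.139, -0.085], TCP at [0.172, -0.522, 0.253] pointing down, gripper open.
Joint ranges: [-2.75, 2.75], [-0.79, 2.1], [0.01, 2.65], [-1.57, 4.71], [0.07, 3.14], [-2.87, 2.87]. Speed limits (rad/s): [2.22, 2.22, 2.79, 3.14, 3.14, 3.14].

## Interface

Orientations are given as a unit quaternion [x, y, z, w].
In Python, from cell import r, optics gives the robot as it stands. The module is installed in compiled form; this text tells all that it offers. Calls block until the motion is done:
- r.move_to(position, orientation): joint-space move of the TCP to a pose.
- r.move_linear(position, rot=None, vel=0.15): straight line of the TCP; rot=None keeps the orientation; vel is the mean speed in m/s.
- r.set_joints(angles): joint-space move.
- r.set_gripper(opening, squeeze=None): opening from 0.0 (shut) to 1.0 (fully open); squeeze is the grip in N (None keeps the last); returns when the fingers have stopped.
- r.sleep(seconds).
- r.inverse_kinematics(position, orientation): joint angles nearest the present ones, or None.
- optics.get_image(name): name is "scene" or "top" or "wrist"; returns a dict with "pixels" (420x560x3 uint8, red, green, blue), "depth" (420x560 float32, m along the optical axis (not along the pixel's ray), 0 where there is no reading), "fx", "fy", "cx", "cy" (pixels), "camera_from_world" (4x4, takes a point from world to camera coordinates); the wrist camera has in their place "mount" (4x4, takes a point from camera to tool coordinates, whose origin is the TCP and whose axes are the flange's). Camera axes: x right, y down, z forward; pixel columns grow to the right and rows downward; lengths in m; the calibration is good to about 2 mm. A picture is of the moment at which its call begins: read the wrist's pose just before it.
A pose or a line that the arm cannot do raises r.PlanningError and nothing moves.
- r.hand_in(): hands the job in; it is judged then, once.
Readings, each from a call of its own:
- r.current_t(): time.
- r.current_q(): joint angles.
- r.current_qvel(): joint speeds.
- r.current_effort(): joint torques, N m.
- r.current_tool_pos(): TCP position.
- r.current_ee_rot(): TCP orientation.
- r.current_contact_force(): force on the tool from outside, world axes, zero at the start.
- r.current_torque(): the same for the moment, N m.
- r.current_opening(): opening from 0.0 (shut) to 1.0 (fully open).
- r.current_finger_force(): force on a finger pad.
Only numpy, scipy, OpenCV 4.12 (cv2) and the standard library are available. Lean on these libraries where they do the work, as an engineer would, in place of code of your own. Each camera call takes 0.05 s, during which the arm holds its last target. There are 200 camera calls.

## Working session

There is one attempt and no reset: what is moved stays moved. The work goes in short steps, each a Python script; the robot and the scene stay as the last script left them, time stands still between calls to the robot, and variables do not carry over. Pictures are saved under pics/ and viewed, at most 14 in all, crops included, and the job is handed in when it is done.

```bash
mkdir -p pics; python3 - <<'E'
from cell import r, optics
import cv2,numpy as np
for n in ("scene","top"):
    d=optics.get_image(n); cv2.imwrite(f"pics/{n}0.png",d["pixels"][:,:,::-1]); np.savez(f"{n}0.npz",**d)
    print(n,d["fx"],d["cx"],d["cy"],d["camera_from_world"].round(3).tolist())
print(r.current_t(),r.finger_overhang,r.current_ee_rot())
E
```

```text
scene 463.33643564941923 285.0936913529783 210.04849442625394 [[-0.117, 0.993, 0.015, 0.045], [0.682, 0.091, -0.725, -0.282], [-0.722, -0.075, -0.688, 1.304], [0.0, 0.0, 0.0, 1.0]]
top 411.9105804717327 277.10785528163274 207.49405064361724 [[-0.016, -1.0, 0.008, 0.003], [-0.998, 0.015, -0.057, 0.507], [0.057, -0.009, -0.998, 0.973], [0.0, 0.0, 0.0, 1.0]]
0.1 0.022 [ 9.87325094e-01  1.58710065e-01 -2.74206543e-05 -5.22030241e-04]
```

View pics/scene0.png

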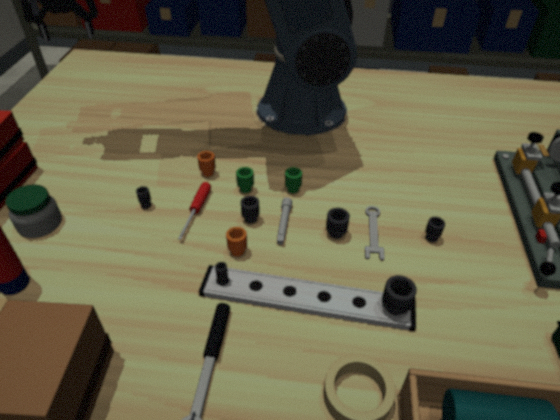

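View pics/top0.png

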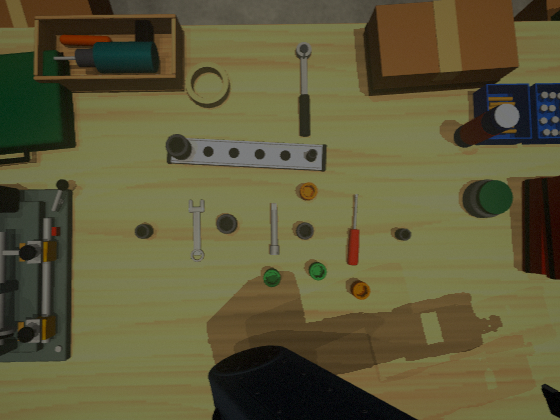

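Top view: the black loose sockets are at (144,231), (227,224), (305,231) and (402,234). The green lookalikes at (272,277) and (317,270) and the orange ones at (307,191) and (360,289) are not meant. On the rail, the 52 is at (178,147) and the 22 at (311,155), with discs at (208,152), (234,153), (260,154) and (285,155). Next I'll measure them and check one close crop.

```bash
cat > h.py <<'E'
import numpy as np
def world(d,u,v,z=None):
    T=np.linalg.inv(d["camera_from_world"]); ray=np.stack([(u-d["cx"])/d["fx"],(v-d["cy"])/d["fy"],np.ones_like(u,float)],-1)
    if z is None: return (ray*d["depth"][v,u][...,None])@T[:3,:3].T+T[:3,3]
    k=ray@T[:3,:3].T; return T[:3,3]+k*((z-T[2,3])/k[...,2])[...,None]
E
python3 - <<'E'
import numpy as np,cv2
from h import *
d=dict(np.load("top0.npz"))
V,U=np.mgrid[0:420,0:560]
W=world(d,U,V)
for n,(u,v) in dict(a=(144,231),b=(227,224),c=(305,231),d=(402,234),L=(178,147),S=(311,155)).items():
    s=(slice(v-20,v+20),slice(u-20,u+20)); w=W[s].reshape(-1,3); zmin=.022 if n in'LS' else .012
    w=w[(w[:,2]>zmin)&(np.linalg.norm(w[:,:2]-world(d,np.array(u),np.array(v),.03)[:2],axis=1)<.05)]
    zt=np.percentile(w[:,2],97); t=w[w[:,2]>zt-.006]
    (c,rad)=cv2.minEnclosingCircle((t[:,:2]*1000).astype(np.float32))
    print(n,"ztop",zt.round(4),"centre mm",np.round(c,1),"dia",round(2*rad,1))
img=d["pixels"]
g=cv2.cvtColor(img,cv2.COLOR_RGB2GRAY)
for u,v in((208,152),(234,153),(260,154),(285,155)):
    p=g[v-9:v+10,u-9:u+10]; m=p<(int(p.min())+int(p.max()))//2
    yy,xx=np.nonzero(m); print("disc",world(d,xx.mean()+u-9,yy.mean()+v-9,.016).round(4),m.sum())
cv2.imwrite("pics/c1.png",cv2.resize(img[130:300,120:420,::-1],None,fx=2.6,fy=2.6,interpolation=cv2.INTER_CUBIC))
E
```

```text
a ztop 0.049 centre mm [456.3 307.8] dia 35.0
b ztop 0.0576 centre mm [470.7 113.1] dia 45.5
c ztop 0.0538 centre mm [451.5 -68. ] dia 39.6
d ztop 0.0476 centre mm [ 439.6 -300.2] dia 27.9
L ztop 0.0774 centre mm [649.8 221.4] dia 51.7
S ztop 0.0597 centre mm [629.6 -87.6] dia 21.6
disc [0.6458 0.1607 0.016 ] 81
disc [0.6419 0.0987 0.016 ] 82
disc [0.6378 0.0365 0.016 ] 81
disc [ 0.6338 -0.0246  0.016 ] 82
```

View pics/c1.png

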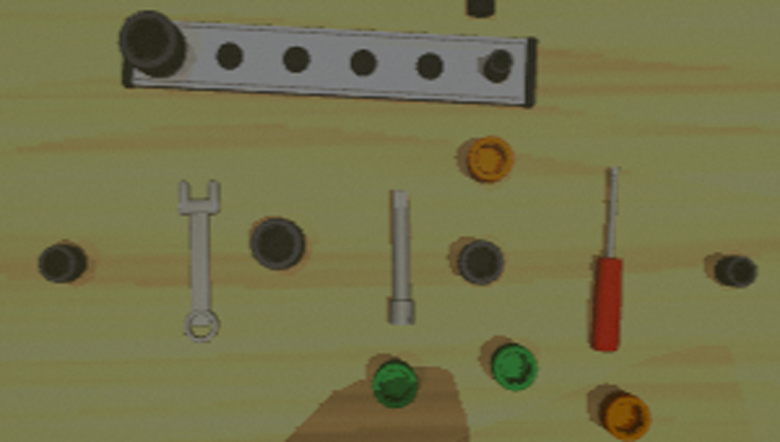

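Measured diameters and heights match the given sizes: a (144,231) is 34, b (227,224) is 46, c (305,231) is 40 and d (402,234) is 28. The 22 is at the -y end, so 28, 34, 40 and 46 go to marks 1 to 4. The crop shows room to grip across the rail (jaws along x) everywhere. I'll start with the 40.

```bash
cat > job.py <<'E'
from cell import r, optics
import numpy as np
A=np.pi/2-.065; Q=[np.cos(A/2),np.sin(A/2),0,0]
S={28:(.4396,-.3002,.034),34:(.4563,.3078,.035),40:(.4515,-.068,.037),46:(.4707,.1131,.039)}
M={28:(.6338,-.0249),34:(.6378,.0366),40:(.6418,.0986),46:(.6458,.1606)}
H=.17
def go(k):
    x,y,z=S[k]; X,Y=M[k]
    r.set_gripper(1.0,40)
    r.move_to([x,y,H],Q); r.move_linear([x,y,z])
    r.set_gripper(0.0,40); print(k,"opening mm",round(r.current_opening()*85,1),"ff",r.current_finger_force())
    r.move_linear([x,y,H],vel=.2); print("lifted",round(r.current_opening()*85,1),np.round(r.current_contact_force(),1))
    r.move_to([X,Y,H],Q); r.move_linear([X,Y,z+.0175]); print("down",np.round(r.current_contact_force(),1))
    r.set_gripper((k+22)/85); r.sleep(.2); r.move_linear([X,Y,H],vel=.2); print("t",r.current_t())
E
python3 - <<'E'
from job import *
import cv2
go(40)
r.move_to([.45,-.12,.2],Q)
d=optics.get_image("top"); np.savez("top1.npz",**d); cv2.imwrite("pics/t1.png",d["pixels"][:,:,::-1])
E
```

```text
40 opening mm 39.2 ff 39.490551352500916
lifted 38.6 [-0.7 -0.2 -3.3]
down [-0.2 -0.5 -2.2]
t 7.7917
```

View pics/t1.png

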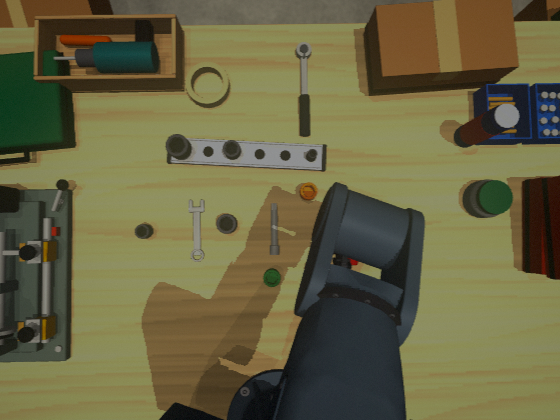

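The 40 now stands on mark_3 at about (232,149). I'll do the rest and then check all six.

```bash
python3 - <<'E'
from job import *
from h import *
import cv2
for k in(46,34,28): go(k)
r.move_to([.42,-.3,.25],Q)
d=optics.get_image("top"); cv2.imwrite("pics/t2.png",cv2.resize(d["pixels"][110:220,150:350,::-1],None,fx=4,fy=4))
V,U=np.mgrid[0:420,0:560]; W=world(d,U,V)[110:190,150:340].reshape(-1,3)
T={22:(.6296,-.0876),**M,52:(.6498,.2214)}
for k,c in T.items():
    w=W[(W[:,2]>.03)&(np.linalg.norm(W[:,:2]-c,axis=1)<.034)]
    zt=np.percentile(w[:,2],97); t=w[w[:,2]>zt-.006]
    (p,rad)=cv2.minEnclosingCircle((t[:,:2]*1000).astype(np.float32))
    print(k,"ztop",zt.round(4),"err mm",np.round(np.array(p)-1000*np.array(c),1),"dia",round(2*rad,1))
E
```

```text
46 opening mm 45.0 ff 40.031869411468506
lifted 45.0 [-0.1  1.1 -3.6]
down [ 1.2 -0.4 -4. ]
t 15.4833
34 opening mm 32.7 ff 39.33616518974304
lifted 32.7 [-0.2 -0.4 -3.1]
down [-0.2 -0.3 -2.5]
t 22.6167
28 opening mm 26.7 ff 39.25187587738037
lifted 26.9 [ 0.9 -0.3 -1.5]
down [ 0.5  0.2 -1.2]
t 30.4417
22 ztop 0.059 err mm [-0.1 -0.4] dia 21.4
28 ztop 0.0628 err mm [-0.1  0. ] dia 27.3
34 ztop 0.0649 err mm [0.2 1.2] dia 33.6
40 ztop 0.0693 err mm [-0.2 -0.4] dia 40.1
46 ztop 0.0737 err mm [0.1 0.4] dia 45.3
52 ztop 0.0775 err mm [-0.2 -0.8] dia 52.1
```

View pics/t2.png

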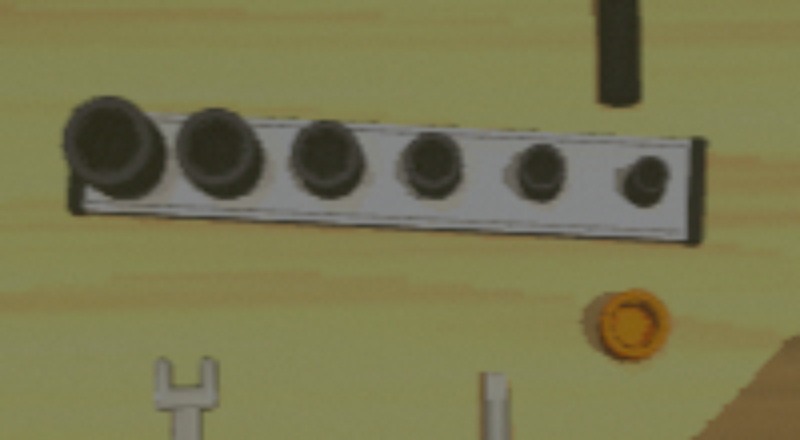

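All six stand upright in size order, from the 52 at crop pixel (112,147) to the 22 at (648,180), with the four placed sockets within about 1 mm of their discs.

```bash
python3 -c "
from cell import r
print(r.hand_in())"
```

```text
the job is handed in; nothing more can be done
None
```

I put the four sockets back on their discs in size order, each within about 1.2 mm of centre, left the two end sockets where they stood, and handed the job in after about 31 s; the hand-in returned no verdict.

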